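# Slide the scrap board home over the bin

### The job

On the kitchen worktop stands a steel stand with a white scrap bin under one end; its beech chopping board has been slid back along the rails. Without gripping or lifting anything, push the board gently along its rails with the fingertips until you feel it drop into its notches all round, so that its hole sits over the bin, then take the hand away. The jar and the scraper stay on the board untouched, the jar upright, and neither the bin nor the things standing around are disturbed.

Things in the scene. Friction and masses are not known exactly. Their poses are not given: they have to be found in the camera images.
- stand: Stainless steel stand fixed to the worktop, 230 wide (its x), 538 long (its y), 170 high at the rail ends. Origin on the worktop near the middle of its footprint. Two parallel rails run along its y axis. The white tilt-out scrap bin hangs under the +y end. The board on the rails always starts 50 to 150 mm short of its notches, on the -y side.
- rail_middle (a point): Point midway between the rails at their top level, 150 above the worktop. Rails: 20 wide, centred at x = -100 and +100 of the stand, guide lips outside them rise 14 above their tops (inner faces at x = -112, +112). End stops 20 high close the rails 265 mm either way along y, only over the rails; between the rails nothing is higher than 110 above the worktop.
- notch_front (a point): Mouth centre of the +y notch of the +x rail: rectangular, 30 long (y), cut 12 deep below the rail top. The -x rail has the same notch opposite, at x = -100.
- notch_rear (a point): Mouth centre of the -y notch of the +x rail, 280 mm behind the front one, same shape, again with its twin on the -x rail.
- home (a point): Point of the stand where the board's origin lies once the board sits in its notches: stand frame x = 0, y = 75, z = 140. Its axes are the stand's.
- board: Loose beech chopping board, 0.65 to 0.95 kg, 218 wide (its x), 320 long (its y), panel 18 thick; axes point as the stand's within 0.03 rad. Origin at its middle at the underside of its two cleats: panel underside at z = 10, top at z = 28. Riding on the cleats the origin is 150 above the worktop; in the notches it has dropped 10 mm and the panel lies on the rails (origin at 140, top at 168).
- front_cleat (a point): Middle of the underside of the +y cleat. Two cleats run across the board's underside at y = +140 and -140, each 24 long (y), 10 deep. Each falls into a pair of notches (3 mm play each way along y, 3 mm at each side between the lips); the notch walls then stop the board. Pushed fast the cleats can jump the notches; pushing back is possible.
- board_push_edge (a point): Middle of the board's trailing (-y) end face, 160 mm from the board's origin and half-way up the 18 mm panel: an upright flat face 218 wide. Pushing here along the stand's +y moves the board towards the bin; sliding takes about 3 to 9 N.
- board_hole (a point): Centre, on the top face, of the board's rectangular through hole, 100 (x) by 80 (y).
- bin_mouth (a point): Centre of the open mouth of the white scrap bin (172 by 150, 98 deep) under the stand's +y end, about 108 above the worktop. The bin could tilt out about its lower edge on the stand's -x side, but is shut and stays shut.
- jar: Empty clear glass jam jar with a steel screw lid, 66 diameter, 90 high, about 0.2 kg, standing on the board. Origin at the centre of its base.
- scraper: Flat hard silicone pot scraper, 83 by 66, 6 thick with a 10 mm wide ridge 15 high, lying on the board. Origin on its underside near its middle.
- soap_dish: Stainless soap dish with a bar of soap, 90 by 125, 29 high, on the worktop to the right. Origin at the centre of its underside.
- funnel: Orange plastic funnel standing mouth down on the worktop to the right, 108 diameter, 98 high. Origin at the centre of its mouth, on the worktop.
- mug: White mug, 80 diameter, 92 high, on the worktop to the left. Origin at the centre of its base.
- soap_bottle: Clear washing-up bottle, 62 diameter, 190 high, on the worktop to the left, beyond the mug. Origin at the centre of its base.
There are look-alikes about, which are no part of the job. Leave any blue or orange look-alike of the jar alone.

How it is judged (in metres and radians):
At the end, for the whole second after the job is handed in: The board lies in its notches: its origin within 6 mm of home along and across the rails and within 3 mm in height (sunk the full 10 mm), level within 0.015 rad and at rest; the jar stands upright and the scraper lies flat on the board's top, at rest (y of board in the frame of home between -0.006 and 0.006 m and x of board in the frame of home between -0.006 and 0.006 m and z of board in the frame of home between -0.004 and 0.003 m and angle between board's own z axis and vertical below 0.015 rad and linear speed of board below 0.01 m/s and z of jar in the frame of board between 0.022 and 0.034 m and angle between each of jar, scraper's own z axis and vertical below 0.1 rad and linear speed of each of jar, scraper below 0.02 m/s and z of scraper in the frame of board between 0.022 and 0.034 m); the robot touches nothing.
It fails at once if the board was lifted off its rails or tipped up (height (world z) of board above 0.162 m or angle between board's own z axis and vertical above 0.1 rad).
It fails at once if the board was shoved hard (over 45 N) instead of gently (contact force between any of the fingers, the arm and board above 45 N).
It fails at once if the jar or the scraper was handled: pushed or lifted by the robot (contact force between any of the fingers, the arm and jar above 1 N or contact force between any of the fingers, the arm and scraper above 1 N).
It fails at once if the jar fell over (angle between jar's own z axis and vertical above 0.5 rad).
It fails at once if the bin, soap dish, funnel, mug or bottle was disturbed (moved over 20 mm) (distance of any of soap_dish, funnel, mug, soap_bottle, bin_mouth from where it was at the start of the episode above 0.02 m).
It also fails if it takes over 42 s, if anything falls off the work surface, if the arm or the gripper's body presses on something with over 40 N, if the wrist force passes 120 N, or if a joint passes its speed limit or range.

### The arm

A 6-joint arm with a two-finger parallel gripper is mounted at the origin on the work surface. World frame = base frame: x ahead of the robot, y to its left, z up, the work surface at z = 0. Lengths are in m, angles in degrees, forces in N, time in s.
With the tool pointing down it reaches from about 0.25 to 0.725 m from the base axis. Payload 9.7 kg.
Tool frame: the origin (TCP) lies on the centre line of the jaws, within the pads' length; the fingertips stand 22 mm ahead of it and the grasp point (between the pads) lies 3 mm ahead of it; z points along the fingers, y is the direction in which the jaws open and shut (so a half turn about z gives the same grasp; the last joint's range is limited). The gripper opens to 85 mm and grips with 20 to 120 N. Pads are 22 mm wide; open, the fingers measure 114 mm over their backs; the gripper's body (76 mm by 85 mm) begins 54 mm behind the grasp point. The pads swing forward as they close: fully open they stand 13 mm farther back than shut.
Start: joints at [-67.838, 4.979, 10.078, 95.1, 0, 90], TCP at [0.207, -0.509, 0.253] pointing down, gripper open.
Joint ranges: [-179.16, 179.16], [-48.56, 103.87], [-65.8, 70.77], [-126.05, 130.52], [-82.76, 87.17], [-180, 180]. Speed limits (degrees/s): [127.2, 127.2, 147.25, 180, 180, 180].

### API

Orientations are given as [roll, pitch, yaw] about the fixed x, y, z axes, in that order (R = Rz(yaw) Ry(pitch) Rx(roll)).
In Python, from workcell import monitor, eyes, job gives the robot as it stands. The module is installed in compiled form; this text tells all that it offers.
- The arm moves only by the tool drive_tool, never from a script. Its argument "plan" is a list of rows, each a list of 3 entries, a list of its own where there are three numbers: the opening, from 0 (shut) to 1 (fully open), then the shift along the world's x, y, z in m, then the turn about the world's z in degrees. In form: [[gripper, [x, y, z], yaw], ...]. A call has 1 to 10 rows; each row shifts and turns the commanded pose from where the row before left it; what a row does not reach is not made up. A row lasts 1/8 s, in which the tool goes at most 62.5 mm and 10.7 degrees, less where a joint would pass 70% of its speed; a pose out of reach is approached as far as the arm can. A call is refused whole if a number of a shift passes 0.0625 or a number of a turn 10.7, either way. A call with a gripper value outside its range is refused whole. The fingers move at their own pace and stop on an object; "grip_force" is the grip in N (left out, the last holds). Time passes only in rows, so rows that do not move let the fingers close. It gives the time, the measured TCP pose, the force and the opening at its end, in the units of the state.
- monitor.get_obs(): the state, without advancing time (a new reading comes with each control period).
- eyes.camera(name): name is "side" or "top" or "wrist"; returns (picture, depth): 384x512x3 uint8, red, green, blue; 384x512 float32, m along the optical axis (not along the pixel's ray), 0 where there is no reading.
- eyes.camera_params(name): a dict with "fx", "fy", "cx", "cy" (pixels), "extrinsics" (4x4, takes a point from world to camera coordinates); the wrist camera has in their place "mount" (4x4, takes a point from camera to tool coordinates, whose origin is the TCP and whose axes are the flange's). Camera axes: x right, y down, z forward; pixel columns grow to the right and rows downward; lengths in m; the calibration is good to about 2 mm. A picture is of the moment at which its call begins: read the wrist's pose just before it. camera_params takes no time and is no camera call.
- job.job_done(): hands the job in, once; it reports no verdict.
The state is a dict: "time": time; "q": joint angles; "qd": joint speeds; "joint_efforts": joint torques, N m; "ee_pos": TCP position; "tcp_rot": TCP orientation; "wrist_force": force on the tool from outside, world axes, zero at the start; "torque": the same for the moment, N m; "opening": finger opening in m.
Only numpy, scipy, OpenCV 4.12 (cv2) and the standard library are available. Lean on these libraries where they do the work, as an engineer would, in place of code of your own. Each camera call takes 0.05 s, during which the arm holds its last target.

## Working session

There is one attempt and no reset: what is moved stays moved. The work goes in short steps, Python scripts to look and compute and a tool call to move; the robot and the scene stay as the last step left them, time stands still between calls to the robot, and variables do not carry over. Pictures are saved under pics/ and viewed, and the job is handed in when it is done.

Besides the shell and the picture viewer there is one more tool, called after "Emit:" as a command line: name --argument value ..., lists and objects as JSON in quotes. drive_tool: Moves the arm, as the interface text tells. Its arguments: {"type":"object","properties":{"plan":{"type":"array","items":{"type":"array"}},"grip_force":{"type":"number"}},"required":["plan"]}

```bash
mkdir -p pics; python3 - <<'E'
from workcell import monitor, eyes, job
import cv2,numpy as np
print(monitor.get_obs())
for n in ["side","top"]:
    p,d=eyes.camera(n); cv2.imwrite(f"pics/{n}0.png",cv2.resize(p[:,:,::-1],(800,600))); np.savez(f"{n}0.npz",p=p,d=d,**{k:np.array(v) for k,v in eyes.camera_params(n).items()})
    print(n,eyes.camera_params(n))
E
```

```text
{'time': 0.0, 'q': array([-6.78384964e+01,  5.00965782e+00,  1.00358685e+01,  9.51006745e+01,
       -5.12183306e-04,  9.00007326e+01]), 'qd': array([-0.04601105, -0.07414375,  0.01187315, -0.07825575,  0.00710682,
        0.07057795]), 'joint_efforts': array([-1.82041873e-03, -5.20377874e+01,  4.64814055e+01,  1.60422223e-02,
       -1.61674907e-04, -1.58222448e-06]), 'ee_pos': array([ 0.20739172, -0.50918179,  0.25260957]), 'tcp_rot': array([-1.79925536e+02,  5.13135052e-04,  2.21607717e+01]), 'wrist_force': array([ 0.57830822, -0.07808046, -0.0909916 ]), 'torque': array([0.01030771, 0.01286341, 0.03429695]), 'opening': 0.085495695452503}
side {'fx': 477.4697620696718, 'fy': 477.4697620696718, 'cx': 264.3980765314972, 'cy': 189.5939486197997, 'extrinsics': array([[ 0.71392462, -0.70015982, -0.00937368, -0.36832371],
       [-0.51247382, -0.5133329 , -0.68837484,  0.38792936],
       [ 0.47716059,  0.49625151, -0.72529457,  1.53144135],
       [ 0.        ,  0.        ,  0.        ,  1.        ]])}
top {'fx': 453.42299802492965, 'fy': 453.42299802492965, 'cx': 257.99773065737054, 'cy': 197.94532063291754, 'extrinsics': array([[ 0.01491621, -0.99984403,  0.00945658, -0.01932411],
       [-0.99709602, -0.01558025, -0.0745438 ,  0.52983489],
       [ 0.07467951, -0.00831721, -0.9971729 ,  1.47219035],
       [ 0.        ,  0.        ,  0.        ,  1.        ]])}
```

View pics/side0.png

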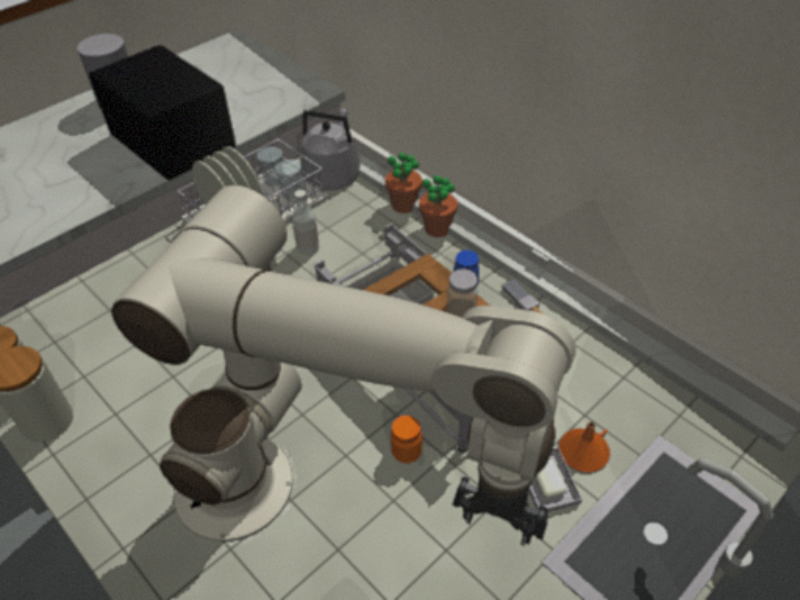

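View pics/top0.png

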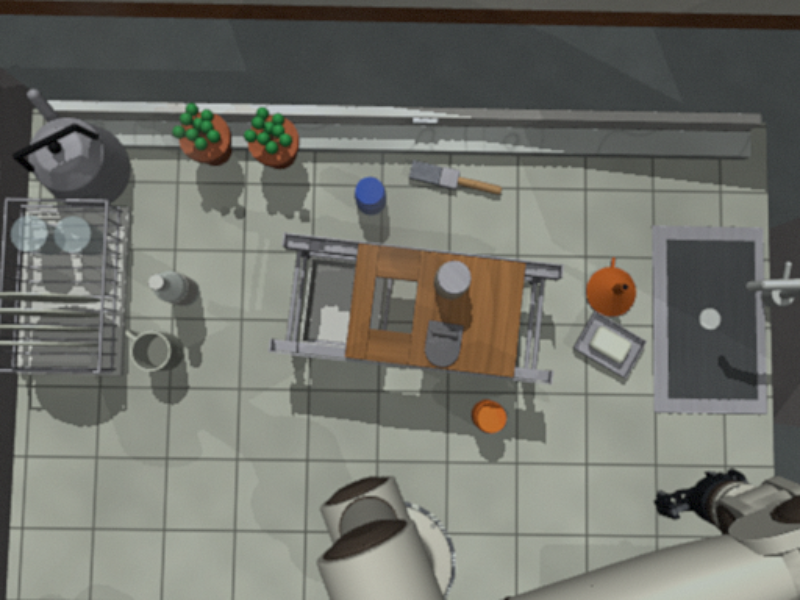

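The top view shows the stand with its +y (hole/bin) end to the left, the board at about (350–525, 245–375), the jar at (453, 280), the scraper at (443, 343) and the gripper at bottom right. I'll enlarge the stand.

```bash
python3 - <<'E'
import cv2,numpy as np
z=np.load("top0.npz");p=z['p']
c=p[145:255,170:400]  # x 170-400,y145-255
c=cv2.resize(c,None,fx=3.45,fy=3.45,interpolation=cv2.INTER_CUBIC)[:,:,::-1]
cv2.imwrite("pics/c0.png",c)
d=z['d']
E
```

```text
(no output)
```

View pics/c0.png

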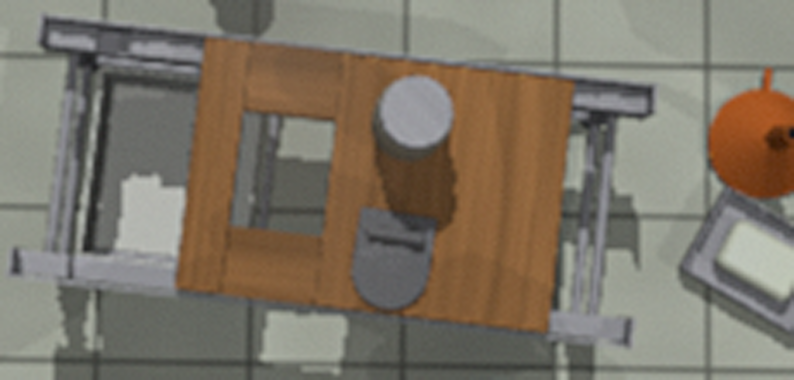

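```bash
cat > h.py <<'E'
import numpy as np
def ray(z,u,v,h):
    E=z['extrinsics'];R=E[:3,:3];t=E[:3,3];o=-R.T@t
    d=R.T@np.array([(u-z['cx'])/z['fx'],(v-z['cy'])/z['fy'],1]);return o+d*(h-o[2])/d[2]
E
python3 - <<'E'
from h import *
z=np.load("top0.npz")
def g(a,b,h): return ray(z,170+a/3.45-.5+.14,145+b/3.45-.5+.14,h)
S={k:g(*v,.17) for k,v in dict(UL=(41,17),LL=(12,249+27),UR=(653,87),LR=(630,346)).items()}
B={k:g(*v,.178) for k,v in dict(UL=(205,38),LL=(178,290),UR=(575,80),LR=(548,332)).items()}
for n,D in (("S",S),("B",B)):
    c=sum(D.values())/4
    l=(D['UL']+D['LL']-D['UR']-D['LR'])/2; w=(D['UL']+D['UR']-D['LL']-D['LR'])/2
    print(n,c,np.linalg.norm(l),np.linalg.norm(w),"yaw",np.degrees(np.arctan2(-l[0],l[1])),np.degrees(np.arctan2(w[1],w[0])))
    for k in D: print(k,D[k])
d=z['d'];E=z['extrinsics'];vv,uu=np.mgrid[0:384,0:512]
P=np.stack([(uu-z['cx'])/z['fx']*d,(vv-z['cy'])/z['fy']*d,d],-1)-E[:3,3];W=P@E[:3,:3]
for a,b in [(500,200),(300,270),(280,60),(415,110),(390,270),(600,100),(620,330),(590,220),(765,130),(730,250)]:
    print((a,b),W[int(145+b/3.45),int(170+a/3.45)])
E
```

```text
S [ 0.52197717 -0.03507642  0.17      ] 0.5309782410449175 0.22399012602564597 yaw -5.616664769058604 -4.939945734632871
UL [0.65970193 0.21986542 0.17      ]
LL [0.43622052 0.23841075 0.17      ]
UR [ 0.60741054 -0.30930639  0.17      ]
LR [ 0.38457572 -0.28927545  0.17      ]
B [ 0.51889971 -0.07111714  0.178     ] 0.31757528925050627 0.21681672980738645 yaw -5.598746615089052 -5.440256733603184
UL [0.6423931  0.07760112 0.178     ]
LL [0.42638931 0.09622491 0.178     ]
UR [ 0.61124641 -0.24039131  0.178     ]
LR [ 0.39557    -0.21790328  0.178     ]
(500, 200) [ 0.50889895 -0.17497842  0.17709604]
(300, 270) [ 0.44461563 -0.00517335  0.17514861]
(280, 60) [0.62418239 0.0123578  0.180138  ]
(415, 110) [ 0.57386312 -0.09663231  0.26472419]
(390, 270) [ 0.44571706 -0.08415122  0.17985067]
(600, 100) [ 0.59969445 -0.26547661  0.15143946]
(620, 330) [ 0.39862412 -0.28331311  0.15280475]
(590, 220) [ 0.50204073 -0.287917    0.00395757]
(765, 130) [ 0.58671639 -0.44221086  0.04702181]
(730, 250) [ 0.47328696 -0.4146321   0.02710693]
```

Emit:
drive_tool --plan '[[1, [0.029, 0.0235, 0], 6.2], [1, [0.029, 0.0235, 0], 6.2], [1, [0.029, 0.0235, 0], 6.2], [1, [0.029, 0.0235, 0], 6.2], [1, [0.029, 0.0235, 0], 6.2], [1, [0.029, 0.0235, 0], 6.2], [1, [0.029, 0.0235, 0], 6.2], [1, [0.029, 0.0235, 0], 6.2], [1, [0.029, 0.0235, 0], 6.2], [1, [0.029, 0.0235, 0], 6.2]]'

```text
time: 1.35
ee_pos: [0.4983, -0.2734, 0.2529]
tcp_rot: [-180.0, -0.0, 84.4]
wrist_force: [0.3, -0.6, -0.3]
opening: 0.0852
```

```bash
python3 - <<'E'
from workcell import monitor, eyes
import cv2,numpy as np
o=monitor.get_obs();print(o)
p,d=eyes.camera("wrist"); cv2.imwrite("pics/w1.png",p[:,:,::-1]);print(eyes.camera_params("wrist"))
np.savez("w1.npz",p=p,d=d)
p,d=eyes.camera("top"); cv2.imwrite("pics/t1.png",cv2.resize(p[130:280,170:400,::-1],None,fx=3.45,fy=3.45,interpolation=cv2.INTER_CUBIC))
E
```

```text
{'time': 1.35, 'q': array([-2.87551616e+01,  7.57080236e+00,  1.28604328e+01,  9.53238002e+01,
       -2.17534506e-03,  6.68761788e+01]), 'qd': array([ 28.39545665,  14.81500655,  16.20854423,   1.29093735,
        -0.04728441, -20.92478538]), 'joint_efforts': array([-3.30572560e+00, -5.74553132e+01,  4.46764934e+01,  1.50697720e-01,
        4.51265497e-02,  6.24781586e-01]), 'ee_pos': array([ 0.49827432, -0.27343244,  0.25291261]), 'tcp_rot': array([-1.79967721e+02, -1.14185625e-02,  8.43686571e+01]), 'wrist_force': array([ 0.34169087, -0.62090714, -0.29797072]), 'torque': array([-0.04920258, -0.02005134,  0.05062629]), 'opening': 0.08522447888411329}
{'fx': 276.3630455970718, 'fy': 276.3630455970718, 'cx': 256.4648580939935, 'cy': 194.03947185863316, 'mount': array([[-8.03982049e-05, -9.61890887e-01, -2.73433567e-01,
         6.96584935e-02],
       [ 9.99999745e-01, -2.71291116e-04,  6.60322249e-04,
         1.00280034e-04],
       [-7.09338051e-04, -2.73433444e-01,  9.61890664e-01,
        -1.21114006e-01],
       [ 0.00000000e+00,  0.00000000e+00,  0.00000000e+00,
         1.00000000e+00]])}
```

View pics/w1.png

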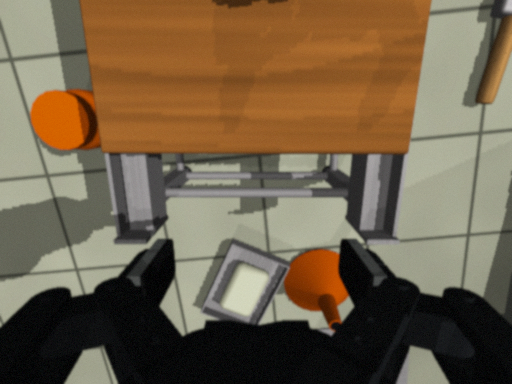

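View pics/t1.png

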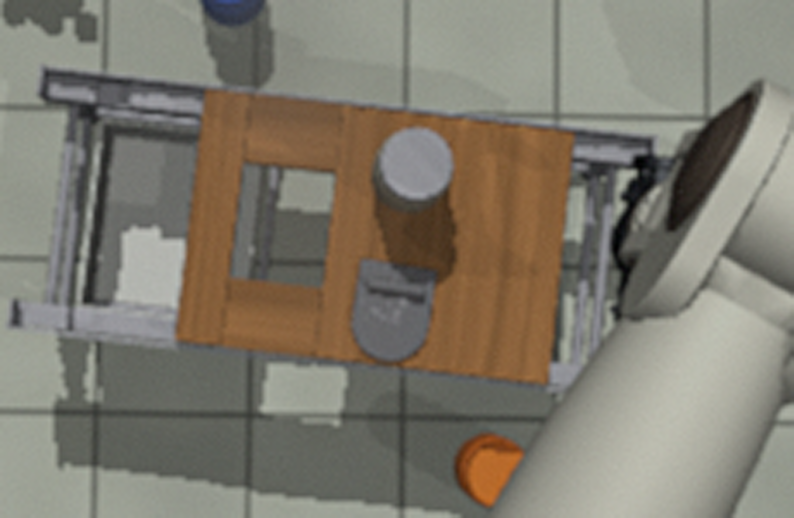

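The wrist view shows the board's trailing edge at row 153 (cols 103–410). The fingers sit symmetrically behind it, and the end stops are at (130, 240) and (380, 240). I'll cross-check the edge position.

```bash
python3 - <<'E'
from workcell import monitor, eyes
import numpy as np
from scipy.spatial.transform import Rotation as R
o=monitor.get_obs();print(o['ee_pos'],o['time'])
c=eyes.camera_params("wrist");M=c['mount']
Rt=R.from_euler('xyz',[-179.97,-.01,84.37],degrees=True).as_matrix();t=np.array([.49827,-.27343,.2529])
org=Rt@M[:3,3]+t
def f(u,v,h):
    d=Rt@M[:3,:3]@np.array([(u-c['cx'])/c['fx'],(v-c['cy'])/c['fy'],1]);return org+d*(h-org[2])/d[2]
a,b=f(103,152,.178),f(410,152,.178);print(a,b,(a+b)/2,np.linalg.norm(a-b))
s=np.array([.0967,.9953,0])
print("edge ahead of TCP",((a+b)/2-o['ee_pos'])@s)
a,b=f(116,241,.17),f(398,241,.17);print("stops",a,b,((a+b)/2-o['ee_pos'])@s)
for u,v in [(160,240),(352,240),(172,275),(342,275)]:
    d=np.load("w1.npz")['d'][v,u];p=M[:3,:3]@(np.array([(u-c['cx'])/c['fx'],(v-c['cy'])/c['fy'],1])*d)+M[:3,3];print("finger tool",p,d)
E
```

```text
[ 0.49938774 -0.2723027   0.25232884] 1.45
[ 0.39492629 -0.21817174  0.178     ] [ 0.6108736  -0.23948238  0.178     ] [ 0.50289995 -0.22882706  0.178     ] 0.21699627542151073
edge ahead of TCP 0.04361093852237305
stops [ 0.38303477 -0.28987297  0.17      ] [ 0.60933617 -0.31222017  0.17      ] -0.028918428361761568
finger tool [ 6.96587313e-02  9.84226276e-05 -1.21114244e-01] 0.0
finger tool [0.01123863 0.04677531 0.00237423] 0.1347871
finger tool [-0.00747059 -0.04228036  0.00141754] 0.13892384
finger tool [-0.00644298  0.04259852 -0.00028545] 0.1370607
```

Emit:
drive_tool --plan '[[1, [0, 0, -0.03], 0], [1, [0, 0, -0.03], 0], [1, [0, 0, -0.02], 0], [1, [0, 0, -0.012], 0], [1, [0.001, 0.01, 0], 0], [1, [0.001, 0.01, 0], 0], [1, [0, 0.003, 0], 0]]'

```text
time: 2.33
ee_pos: [0.5, -0.2506, 0.1623]
tcp_rot: [179.9, 0.0, 84.2]
wrist_force: [-0.6, 0.3, 0.2]
opening: 0.0849
```

Emit:
drive_tool --plan '[[1, [0.0002, 0.002, 0], 0], [1, [0.0002, 0.002, 0], 0], [1, [0.0002, 0.002, 0], 0], [1, [0.0002, 0.002, 0], 0], [1, [0.0002, 0.002, 0], 0], [1, [0.0002, 0.002, 0], 0], [1, [0.0002, 0.002, 0], 0], [1, [0.0002, 0.002, 0], 0]]'

```text
time: 3.32
ee_pos: [0.501, -0.236, 0.1613]
tcp_rot: [-180.0, 0.1, 84.1]
wrist_force: [0.2, -5.3, -0.7]
opening: 0.0855
```

Emit:
drive_tool --plan '[[1, [0.0004, 0.004, 0], 0], [1, [0.0004, 0.004, 0], 0], [1, [0.0004, 0.004, 0], 0], [1, [0.0004, 0.004, 0], 0], [1, [0.0004, 0.004, 0], 0], [1, [0.0004, 0.004, 0], 0], [1, [0.0004, 0.004, 0], 0], [1, [0.0004, 0.004, 0], 0], [1, [0.0004, 0.004, 0], 0], [1, [0.0004, 0.004, 0], 0]]'

```text
time: 4.58
ee_pos: [0.505, -0.196, 0.1613]
tcp_rot: [-180.0, 0.1, 84.1]
wrist_force: [-0.8, -4.9, -0.9]
opening: 0.0851
```

Emit:
drive_tool --plan '[[1, [0.0004, 0.004, 0], 0], [1, [0.0004, 0.004, 0], 0], [1, [0.0004, 0.004, 0], 0], [1, [0.0004, 0.004, 0], 0], [1, [0.0004, 0.004, 0], 0], [1, [0.0003, 0.003, 0], 0], [1, [0.0003, 0.003, 0], 0], [1, [0.0003, 0.003, 0], 0]]'

```text
time: 5.58
ee_pos: [0.5079, -0.1669, 0.1613]
tcp_rot: [-180.0, 0.1, 84.1]
wrist_force: [-0.1, -5.9, -0.7]
opening: 0.0852
```

```bash
python3 - <<'E'
from workcell import monitor, eyes
import cv2,numpy as np
o=monitor.get_obs();print(o['ee_pos'],o['tcp_rot'],o['wrist_force'])
p,d=eyes.camera("top"); cv2.imwrite("pics/t2.png",cv2.resize(p[130:280,170:400,::-1],None,fx=3.45,fy=3.45,interpolation=cv2.INTER_CUBIC))
E
```

```text
[ 0.50788007 -0.16693084  0.16126902] [-1.79998574e+02  8.21673691e-02  8.41249938e+01] [-0.13017835 -5.93870283 -0.67581153]
```

View pics/t2.png

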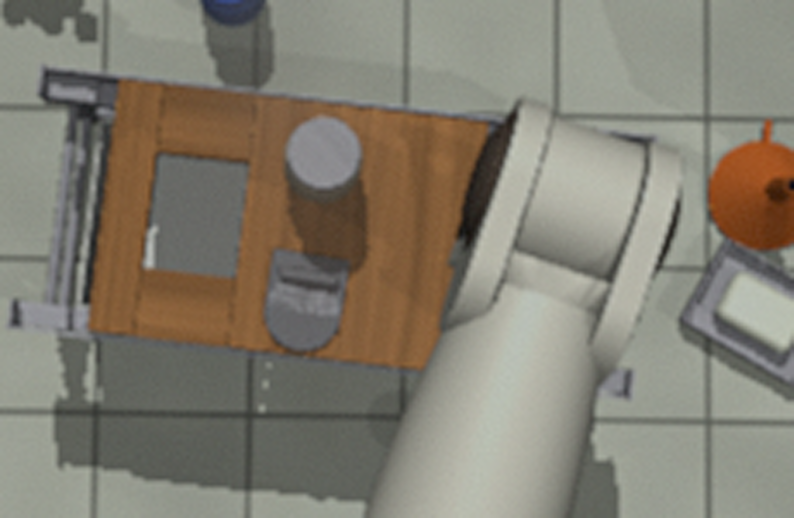

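The board's left edge has moved from x≈205 to 118 (about 74 mm). The jar and scraper rode along with it. About 36 mm is left, so I'm slowing down.

Emit:
drive_tool --plan '[[1, [0.0002, 0.002, 0], 0], [1, [0.0002, 0.002, 0], 0], [1, [0.0002, 0.002, 0], 0], [1, [0.0002, 0.002, 0], 0], [1, [0.0002, 0.002, 0], 0], [1, [0.0002, 0.002, 0], 0], [1, [0.0002, 0.002, 0], 0], [1, [0.0002, 0.002, 0], 0], [1, [0.0002, 0.002, 0], 0], [1, [0.0002, 0.002, 0], 0]]'

```text
time: 6.88
ee_pos: [0.5099, -0.1469, 0.1612]
tcp_rot: [-180.0, 0.1, 84.1]
wrist_force: [-0.5, -5.7, -1.1]
opening: 0.0853
```

Emit:
drive_tool --plan '[[1, [0.0002, 0.002, 0], 0], [1, [0.0002, 0.002, 0], 0], [1, [0.0002, 0.002, 0], 0]]'

```text
time: 7.25
ee_pos: [0.5105, -0.1406, 0.1612]
tcp_rot: [-180.0, 0.0, 84.1]
wrist_force: [0.2, -4.3, -0.0]
opening: 0.0848
```

Emit:
drive_tool --plan '[[1, [0.0002, 0.0015, 0], 0], [1, [0.0001, 0.0015, 0], 0], [1, [0.0001, 0.001, 0], 0]]'

```text
time: 7.62
ee_pos: [0.5108, -0.1384, 0.1613]
tcp_rot: [-180.0, 0.3, 84.1]
wrist_force: [-2.3, -21.3, -2.7]
opening: 0.0857
```

The force has risen to 21 N, so the board has probably dropped. I'll ease off a little and look.

Emit:
drive_tool --plan '[[1, [-0.0002, -0.002, 0], 0], [1, [-0.0002, -0.002, 0], 0]]'

```text
time: 7.88
ee_pos: [0.5107, -0.1399, 0.1614]
tcp_rot: [180.0, -0.1, 84.2]
wrist_force: [0.0, 0.1, 0.3]
opening: 0.0857
```

```bash
cat > look.py <<'E'
import sys
from workcell import monitor, eyes
import cv2,numpy as np
from scipy.spatial.transform import Rotation as R
n=sys.argv[1]
o=monitor.get_obs();print(o['ee_pos'],o['tcp_rot'],o['wrist_force'])
c=eyes.camera_params("wrist");M=c['mount']
p,d=eyes.camera("wrist"); cv2.imwrite(f"pics/w{n}.png",p[:,:,::-1])
Rt=R.from_euler('xyz',o['tcp_rot'],degrees=True).as_matrix()
vv,uu=np.mgrid[0:384,0:512]
P=np.stack([(uu-c['cx'])/c['fx']*d,(vv-c['cy'])/c['fy']*d,d],-1)@M[:3,:3].T+M[:3,3]
W=P@Rt.T+o['ee_pos'];np.save(f"W{n}.npy",W)
p,d=eyes.camera("top"); cv2.imwrite(f"pics/t{n}.png",cv2.resize(p[130:280,170:400,::-1],None,fx=3.45,fy=3.45,interpolation=cv2.INTER_CUBIC))
np.savez(f"top{n}.npz",p=p,d=d,**{k:np.array(v) for k,v in eyes.camera_params("top").items()})
E
python3 look.py 3
```

```text
[ 0.51067245 -0.13992526  0.16139799] [ 1.79986419e+02 -6.99288951e-02  8.41790990e+01] [0.03179279 0.11346275 0.25065633]
```

View pics/w3.png

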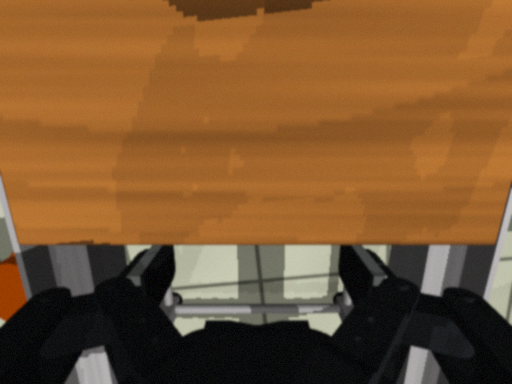

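View pics/t3.png

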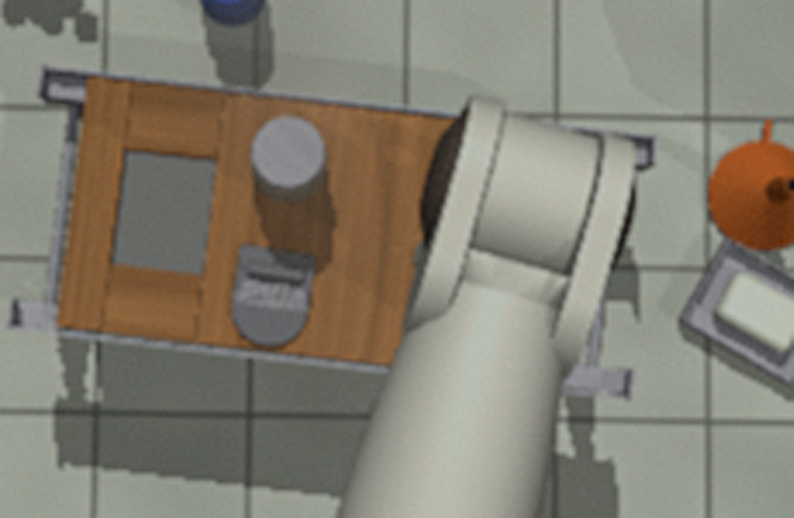

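```bash
python3 - <<'E'
import numpy as np
from h import *
W=np.load("W3.npy")
q=W[40:235,30:480].reshape(-1,3)
A=np.c_[q[:,:2]-q[:,:2].mean(0),np.ones(len(q))];s=np.linalg.lstsq(A,q[:,2],rcond=None)[0];print("wrist plane",s,np.median(q[:,2]))
for k in('0','3'):
    z=np.load(f"top{k}.npz");d=z['d'];E=z['extrinsics'];vv,uu=np.mgrid[0:384,0:512]
    P=np.stack([(uu-z['cx'])/z['fx']*d,(vv-z['cy'])/z['fy']*d,d],-1)-E[:3,3];T=P@E[:3,:3]
    for nm,(c,r) in dict(UL=(105,85),LL=(80,320),hr=(225,240),rt=(380,120),rb=(370,345)).items():
        if k=='0':
            c+=118;  r+=13-4
        u,v=int(170+c/3.45),int(130+r/3.45);print(k,nm,np.round(np.median(T[v-1:v+2,u-1:u+2].reshape(-1,3),0),4))
z=np.load("top3.npz")
def g(a,b,h): return ray(z,170+a/3.45-.36,130+b/3.45-.36,h)
ul,ll=g(87,76,.168),g(59,328,.168);m=(ul+ll)/2;ax=np.array([.0967,.9953,0]);sx=np.array([.9953,-.0967,0])
S=np.array([.522,-.0351,0]);print(ul,ll,np.linalg.norm(ul-ll),"origin y in stand",(m-S)@ax-.16,"x",(m-S)@sx)
E
```

```text
wrist plane [0.00177925 0.00852422 0.16904207] 0.16858929879626175
0 UL [0.6384 0.0631 0.1781]
0 LL [0.4374 0.0795 0.1779]
0 hr [ 0.5064 -0.0425  0.1779]
0 rt [ 0.6125 -0.1741  0.1797]
0 rb [ 0.4207 -0.1666  0.1791]
3 UL [0.6474 0.1645 0.1695]
3 LL [0.4449 0.1804 0.1695]
3 hr [0.5148 0.058  0.1693]
3 rt [ 0.6212 -0.0738  0.1697]
3 rb [ 0.4251 -0.0675  0.1672]
[0.65439096 0.18032818 0.168     ] [0.43663732 0.19870385 0.168     ] 0.21852760564387158 origin y in stand 0.06583413265936708 x 0.0016832523412368457
```

All corners have dropped about 10 mm (top at ≈0.169 m, level). Now I'll back the hand straight off, raise it, then check with a clear view.

Emit:
drive_tool --plan '[[1, [-0.0005, -0.005, 0], 0], [1, [-0.001, -0.01, 0], 0], [1, [-0.001, -0.01, 0], 0], [1, [-0.001, -0.01, 0], 0], [1, [0, 0, 0.03], 0], [1, [0, 0, 0.04], 0], [1, [0, 0, 0.05], 0]]'

```text
time: 8.85
ee_pos: [0.5066, -0.1759, 0.2818]
tcp_rot: [-179.9, -0.0, 84.1]
wrist_force: [-0.6, -0.1, -0.7]
opening: 0.0854
```

Emit:
drive_tool --plan '[[1, [-0.01, -0.04, 0.02], 0], [1, [-0.01, -0.04, 0], 0], [1, [-0.01, -0.04, 0], 0], [1, [0, 0, 0], 0], [1, [0, 0, 0], 0]]'

```text
time: 9.48
ee_pos: [0.4769, -0.2955, 0.3012]
tcp_rot: [-180.0, -0.0, 84.1]
wrist_force: [0.3, 0.1, 0.1]
opening: 0.0854
```

```bash
python3 look.py 4; python3 - <<'E'
import numpy as np
z=np.load("top4.npz");d=z['d'];E=z['extrinsics'];vv,uu=np.mgrid[0:384,0:512]
P=np.stack([(uu-z['cx'])/z['fx']*d,(vv-z['cy'])/z['fy']*d,d],-1)-E[:3,3];T=P@E[:3,:3]
for c,r in [(105,85),(80,320),(225,240),(430,130),(410,350),(288,150)]:
    u,v=int(170+c/3.45),int(130+r/3.45);print(np.round(np.median(T[v-2:v+3,u-2:u+3].reshape(-1,3),0),4))
E
```

```text
[ 0.47691865 -0.29554944  0.30117644] [-1.79988104e+02 -2.05220094e-02  8.41167848e+01] [0.30811055 0.06076888 0.06706514]
[0.6476 0.1649 0.1677]
[0.4449 0.1805 0.1676]
[0.5147 0.058  0.169 ]
[ 0.6132 -0.116   0.1681]
[ 0.4226 -0.1     0.1681]
[0.5814 0.0057 0.2578]
```

View pics/t4.png

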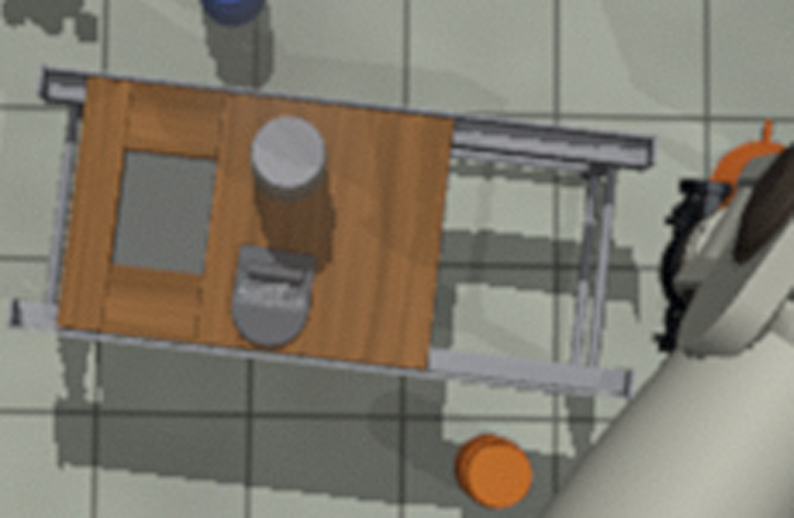

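View pics/w4.png

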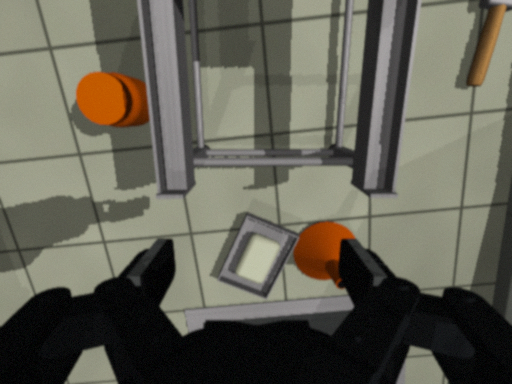

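The board is at 0.168 m all round, but my estimate of y along the stand came out about 9 mm short. I'll re-measure it with an enlarged view.

```bash
python3 - <<'E'
import numpy as np,cv2
p=np.load("top4.npz")['p'][:,:,::-1]
a=cv2.resize(p[140:240,172:222],None,fx=6,fy=6,interpolation=cv2.INTER_CUBIC)
b=cv2.resize(p[155:255,285:365],None,fx=6,fy=6,interpolation=cv2.INTER_CUBIC)
cv2.imwrite("pics/z4.png",np.hstack([a,b]))
E
```

```text
(no output)
```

View pics/z4.png

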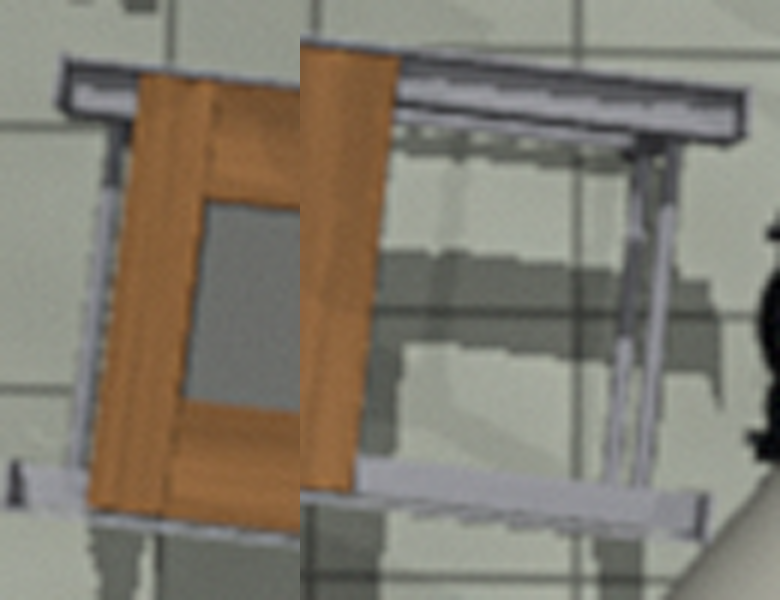

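```bash
python3 - <<'E'
from h import *
z=np.load("top4.npz");ax=np.array([.0967,.9953,0]);sx=np.array([.9953,-.0967,0])
L=lambda a,b,h:ray(z,172+a/6-.4,140+b/6-.4,h)
Rr=lambda a,b,h:ray(z,285+(a-300)/6-.4,155+b/6-.4,h)
le=[L(66,60,.17),L(63,110,.17),L(10,462,.17),L(12,505,.17)]
re=[Rr(745,90,.17),Rr(742,142,.17),Rr(707,495,.17),Rr(704,538,.17)]
f=lambda l:[round(float(p@ax),4) for p in l]
print(f(le),f(re)); cl=np.mean(f(le));cr=np.mean(f(re));print(cl-cr,(cl+cr)/2)
bl=[L(140,73,.168),L(90,508,.168)];br=[Rr(399,57,.168),Rr(355,491,.168)]
print(f(bl),f(br));print(np.mean(f(bl))-np.mean(f(br)),"board - stand",np.mean(f(bl+br))-(cl+cr)/2)
print("x: board",np.mean([p@sx for p in bl+br]),"stand",np.mean([p@sx for p in [le[0],le[3],re[0],re[3]]]))
# same on start image
E
```

```text
[0.2794, 0.2778, 0.282, 0.2784] [-0.2486, -0.2496, -0.2491, -0.2496]
0.5286249999999999 0.015087500000000004
[0.2425, 0.2406] [-0.0762, -0.0772]
0.31825 board - stand 0.0673375
x: board 0.5247685322299044 stand 0.5242946959751285
```

```bash
python3 - <<'E'
import numpy as np,cv2
p=np.load("top0.npz")['p'][:,:,::-1]
a=cv2.resize(p[142:175,175:235],None,fx=12,fy=12,interpolation=cv2.INTER_CUBIC)
cv2.imwrite("pics/n0.png",a)
q=cv2.imread("pics/w4.png");cv2.imwrite("pics/n4.png",cv2.resize(q[130:210,140:410],None,fx=2.9,fy=2.9,interpolation=cv2.INTER_CUBIC))
E
```

```text
(no output)
```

View pics/n0.png

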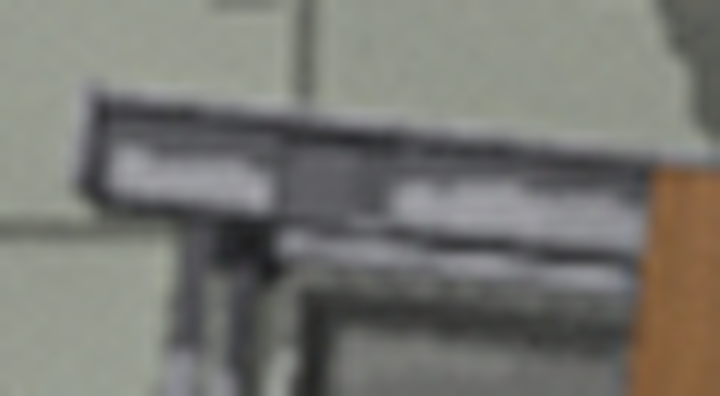

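View pics/n4.png

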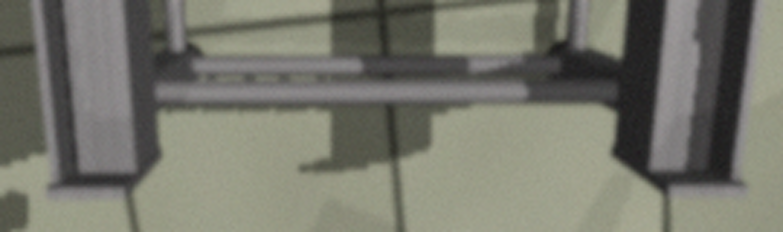

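The front notch of the +x rail is visible in the enlarged start image (x 275–390, about 28 mm long). I can compare its position directly with the board's front cleat.

```bash
python3 - <<'E'
from h import *
z=np.load("top0.npz");ax=np.array([.0967,.9953,0])
g=lambda a,b,h:ray(z,175+a/12-.46,142+b/12-.46,h)
e=[g(275,180,.15)@ax,g(390,190,.15)@ax];print(e,np.mean(e),e[0]-e[1])
print("cleat now",(.2415-.0767)/2+.140)
print("left stop inner",g(108,160,.15)@ax,"outer top",g(90,95,.17)@ax)
E
```

```text
[np.float64(0.2358630889523362), np.float64(0.20683604846091125)] 0.22134956870662373 0.02902704049142496
cleat now 0.22240000000000001
left stop inner 0.27818102657093124 outer top 0.2811425917060693
```

The front cleat is now at 0.2224 m along the rails and the notch centre at 0.2213 m. They agree within the play, so the board is home. Only my assumption that the stand's origin is midway between the stops was off.

```bash
python3 -c "
from workcell import job,monitor
print(monitor.get_obs()['time']);print(job.job_done())"
```

```text
9.575
the job is handed in; nothing more can be done
None
```

The board is seated in its notches with its hole over the bin. I handed the job in at about 9.6 s, and the interface reports no verdict.

**What I did:** I pushed the board's trailing edge with both open fingertips for about 103 mm, slowing near the end. When it dropped, the board stopped against the notch walls and the force rose from about 5–6 N to 21 N, the highest I read. I then backed the hand straight off and raised it clear.

**Last checks:**
- **Height:** the board's top is at about 0.168 m at all four corners, down 10 mm from 0.178 m, so it is level and fully sunk.
- **Position:** the front cleat is within about 1 mm of the front notch I measured in the first picture.
- **Jar and scraper:** the jar stands upright and the scraper lies flat on the board.
- **Surroundings:** I saw no change in the soap dish and funnel in the last pictures, or in the bin as far as it shows through the board's hole. I did not look at the mug and bottle again, but the arm stayed well away from them.

**One check disagreed:** measured from the midpoint of the rail end stops, the board's origin is at about 67 mm instead of 75 mm. I went with the direct notch measurement and the full drop, because the board can only sink 10 mm all round at its notches.

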